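# Level the board in the rework frame and lock it

### The arm

A 6-joint arm with a two-finger parallel gripper is mounted at the origin on the work surface. World frame = base frame: x ahead of the robot, y to its left, z up, the work surface at z = 0. Lengths are in mm, angles in rad, forces in N, time in s.
With the tool pointing down it reaches from about 350 to 850 mm from the base axis. Payload 8.1 kg.
Tool frame: the origin (TCP) lies where the fingers leave the gripper's body, on its centre line; the fingertips stand 84 mm ahead of it and the grasp point (between the pads) lies 65 mm ahead of it; x points along the fingers, y is the direction in which the jaws open and shut, and the axes are right-handed (so a half turn about x gives the same grasp; the last joint's range is limited). The gripper opens to 93 mm and grips with 3 to 60 N. Pads are 15 mm wide; open, the fingers measure 128 mm over their backs; the gripper's body (75 mm by 188 mm) begins 65 mm behind the grasp point.
Start: joints at [1.12, 0.13, 1.488, -0, 1.523, -0.085], TCP at [214.597, 560.316, 302.735] pointing down, gripper open.
Joint ranges: [-2.96, 2.96], [-0.89, 2.26], [0.02, 2.5], [-1.34, 4.48], [0, 2.73], [-2.66, 2.66]. Speed limits (rad/s): [2.39, 2.39, 2.79, 3.14, 3.14, 3.14].

### API

Orientations are given as a unit quaternion [x, y, z, w].
In Python, from plant import movep, line_to, goto_joints, command_gripper, dwell, solve_ik, sense, capture, MotionError, hand_in gives the robot as it stands. Calls block until the motion is done:
- movep(position, orientation): joint-space move of the TCP to a pose.
- line_to(position, rot=None, feed=150): straight line of the TCP; rot=None keeps the orientation; feed is the mean speed in mm/s.
- goto_joints(angles): joint-space move.
- command_gripper(opening): opening from 0.0 (shut) to 1.0 (fully open); the grip force is fixed at half the most; returns when the fingers have stopped.
- dwell(seconds).
- solve_ik(position, orientation): joint angles nearest the present ones, or None.
- sense(): the state.
- capture(name): name is "side" or "top" or "wrist"; returns a dict with "img" (400x640x3 uint8, red, green, blue), "mtx" (3x3 intrinsics, pixels), "k1" (the pictures are not rectified: a ray, as slopes to the right and down, at radius r is drawn at 1 + k1 r^2 times it, then the intrinsics apply), "rvec" (rotation vector, rad) and "tvec" (3), from world to camera coordinates, as OpenCV has them; the wrist camera has in their place "T_tool_cam" (4x4, takes a point from camera to tool coordinates, whose origin is the TCP and whose axes are the tool frame's). Camera axes: x right, y down, z forward; pixel columns grow to the right and rows downward; lengths in mm; the calibration is good to about 2 mm. A picture is of the moment at which its call begins: read the wrist's pose just before it. There is no depth.
A pose or a line that the arm cannot do raises MotionError and nothing moves.
- hand_in(): hands the job in, once; it reports no verdict.
The state is a dict: "time_s": time; "q": joint angles; "qvel": joint speeds; "joint_efforts": joint torques, N m; "position": TCP position; "eef_rot": TCP orientation; "contact_force": force on the tool from outside, world axes, zero at the start; "torque": the same for the moment, N m; "width": opening from 0.0 (shut) to 1.0 (fully open).
Only numpy, scipy, OpenCV 4.12 (cv2) and the standard library are available. Lean on these libraries where they do the work, as an engineer would, in place of code of your own. Each camera call takes 0.05 s, during which the arm holds its last target. There are 200 camera calls.

### The job

The circuit board in the rework frame stands tilted, with the edge nearer the robot raised. Turn it about its long axis until it lies level, then lock the frame's rotation by turning the bar-shaped knob on top of one post clockwise (seen from above) as far as it goes. Leave the round knob on the other post as it is.

Things in the scene. Friction and masses are not known exactly. Their poses are not given: they have to be found in the camera images.
- frame: Rework frame fixed to the bench: dark base plate 160 x 290 x 12 mm, two aluminium posts 34 x 30 mm, tops at 150 mm. Origin: centre of the base's underside, on the bench. y runs from post to post (post centres y = -120, +120 mm) along the board's long axis; -x faces the robot (yaw up to 23 degrees either way). The board turns about a line parallel to y, 125 mm above the origin.
- board (a joint): Tilt of the board, rad. 0 = level; positive = edge nearer the robot (frame -x) raised. Range -0.9 to 0.9, no stop at level; starts at 0.4 to 0.8. Green board 176 x 100 mm in an aluminium cradle 190 x 125 mm, balanced on its axis; parts on it rise at most 10 mm above the axis. Stiff pivot, stays where left: about 6 N on a long edge turns it, the same with the knob locked.
- near_rail (a point): Middle of the top face of the bare aluminium rail (190 mm long, 15 mm wide, 8 mm thick) along the board's raised long edge, nearer the robot. Moves with the board: 55 mm from the turning axis and 4 mm above the board's middle plane; 129 mm above the bench when the board is level.
- lock_knob (a joint): Turn of the rotation lock knob about its upright axis, rad. Grows clockwise seen from above. 0 = open, bar along the frame's x; 1.2 = locked, firm stop. The bar's direction is frame yaw minus this value. Starts at 0 to 0.15; stiff (0.06 N m), stays where left.
- lock_grip (a point): Grip point of the lock knob, on its axis, 182 mm above the bench, on top of one of the two posts (either one). The knob is a black plastic bar 52 mm long, 14 mm wide, 26 mm high; its top is 12 mm above this point, its underside 14 mm below. x here runs along the bar and turns with it.
- clamp_knob (a joint): Turn of the round ribbed black knob (41 mm across, 24 mm high, top 188 mm above the bench) on top of the other post, rad; starts at 0. It holds the board's clamp and is not to be turned.

How it is judged:
By the outcome, as a careful person would: the job done as asked, in the order asked, and still so for the second after the job is handed in, with the robot touching nothing.
It also fails if it takes over 38 s, if anything falls off the work surface, if the arm or the gripper's body presses on something with over 40 N, if the wrist force passes 120 N, or if a joint passes its speed limit or range.

## Working session

There is one attempt and no reset: what is moved stays moved. The work goes in short steps, each a Python script; the robot and the scene stay as the last script left them, time stands still between calls to the robot, and variables do not carry over. Pictures are saved under pics/ and viewed, about 8 in all and at most 12, crops included, and the job is handed in when it is done.

```bash
ls; mkdir -p pics
python3 - <<'E'
from plant import *
import cv2,pickle
d={n:capture(n) for n in("top","side")}
pickle.dump(d,open("c0.pkl","wb"))
for n in d:
    cv2.imwrite(f"pics/{n}0.png",d[n]["img"][:,:,::-1]); print(n,d[n]["mtx"].tolist(),d[n]["k1"],d[n]["rvec"],d[n]["tvec"])
s=sense();print(s)
E
```

```text
pics
top [[489.1450999547242, 0.0, 314.28713851874795], [0.0, 489.1450999547242, 200.9132557432048], [0.0, 0.0, 1.0]] -0.1240977883048636 [ 2.17752714 -2.13103796  0.22317805] [  1.60706593 574.83457511 845.00611392]
side [[467.79854093180245, 0.0, 318.7742970228207], [0.0, 467.79854093180245, 201.40716224132586], [0.0, 0.0, 1.0]] -0.09166339160218277 [ 2.21400762 -0.64938525  0.27432025] [-449.89201188  338.94697793  665.31366507]
{'time_s': 0.1, 'q': array([ 1.11958428e+00,  1.31065923e-01,  1.48917697e+00, -1.31120058e-05,
        1.52299471e+00, -8.53966921e-02]), 'qvel': array([-0.00054545, -0.00056695, -0.0025338 , -0.00145787,  0.00098512,
        0.00100322]), 'joint_efforts': array([ 1.48172643e-03, -5.61346614e+01, -4.93091297e+01,  7.71030108e-02,
        2.91590887e-02, -1.21771222e-04]), 'position': array([214.44282388, 559.96717152, 301.8003921 ]), 'eef_rot': array([ 0.12805305,  0.69546103, -0.12917704,  0.69516161]), 'contact_force': array([0.2437398 , 0.1950936 , 0.52486707]), 'torque': array([ 0.0220366 , -0.04603652,  0.02376297]), 'width': 1.0007450143004966}
```

View pics/top0.png

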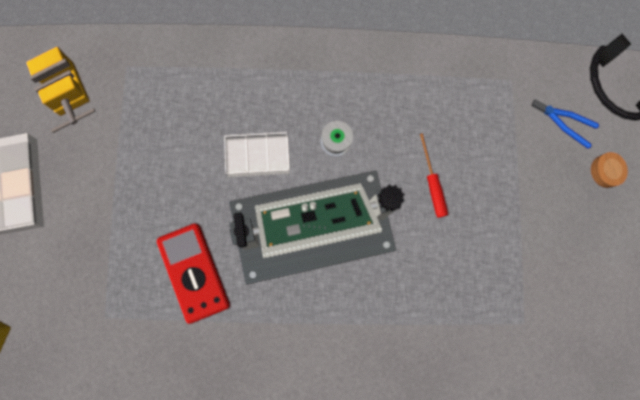

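View pics/side0.png

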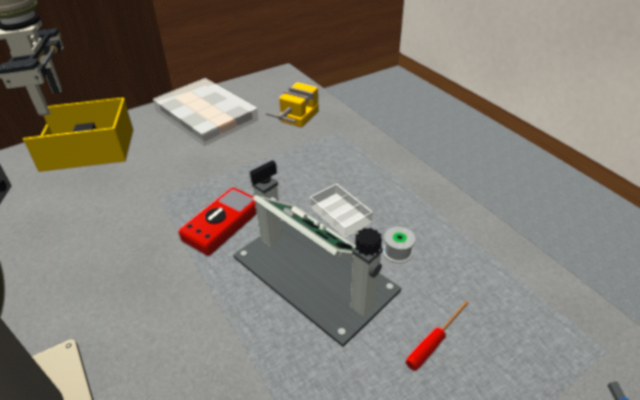

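The top view shows the bar knob on the left post at about (240,230) and the round knob at (390,198). The side view shows the raised near rail. I'll enlarge both.

Run:
```python
import cv2
a=cv2.imread("pics/top0.png")[160:290,220:410];cv2.imwrite("pics/t1.png",cv2.resize(a,None,fx=4.2,fy=4.2,interpolation=cv2.INTER_CUBIC))
a=cv2.imread("pics/side0.png")[150:350,225:410];cv2.imwrite("pics/s1.png",cv2.resize(a,None,fx=3,fy=3,interpolation=cv2.INTER_CUBIC))
```

```text
(no output)
```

View pics/t1.png

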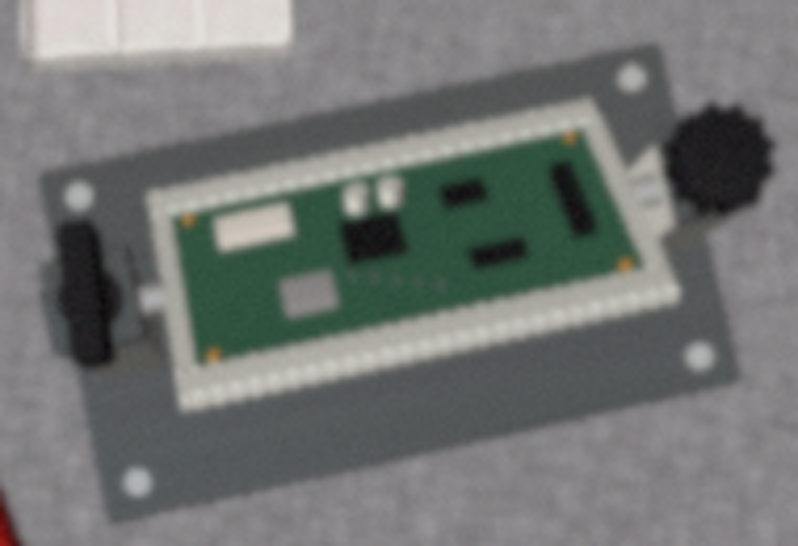

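View pics/s1.png

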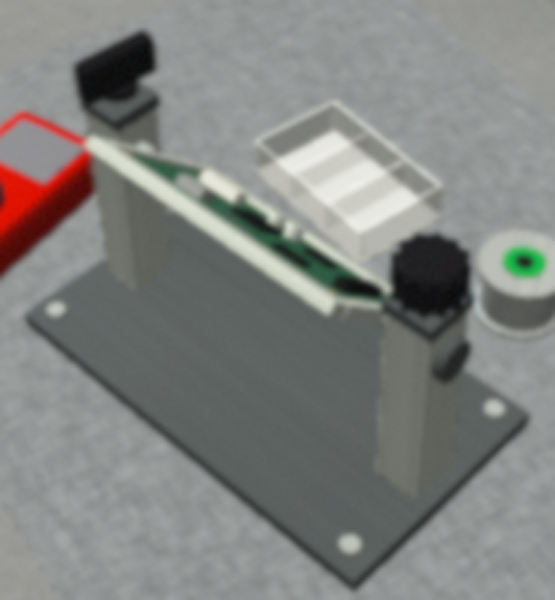

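```bash
cat > fit.py <<'E'
import numpy as np,cv2,pickle
from scipy.optimize import least_squares
d=pickle.load(open("c0.pkl","rb"))
def proj(c,P):
    # k1 with no higher terms == OpenCV radial model
    return cv2.projectPoints(np.float64(P),c["rvec"],c["tvec"],c["mtx"],np.array([c["k1"],0,0,0.]))[0][:,0]
def world(p,L,kind):
    x,y,yaw,t,lk=p; L=np.array(L,float)
    if kind=="b":
        c,s=np.cos(t),np.sin(t); L=np.array([c*L[0]+s*L[2],L[1],125-s*L[0]+c*L[2]])
    if kind=="k":
        c,s=np.cos(-lk),np.sin(-lk); L=np.array([c*L[0]-s*L[1],120+s*L[0]+c*L[1],L[2]])
    c,s=np.cos(yaw),np.sin(yaw)
    return np.array([x+c*L[0]-s*L[1],y+s*L[0]+c*L[1],L[2]])
T=[("f",(80,145,12),43,176),("f",(80,-145,12),660,44),("f",(-80,-145,12),738,380),("f",(-80,145,12),110,522),
("f",(0,-120,188),720,158),("b",(62.5,95,4),150,192),("b",(62.5,-95,4),593,98),("b",(-62.5,95,-4),183,408),("b",(-62.5,-95,-4),678,298),
("k",(26,0,194),80,224),("k",(-26,0,190),93,363)]
S=[("f",(-80,-145,12),353,578),("f",(-80,145,12),28,316),("f",(80,-145,12),527,413),("b",(-62.5,-95,-4),335,311),("b",(-62.5,95,0),88,138),("b",(62.5,-95,4),388,290),
("k",(-26,0,194),80,68),("k",(26,0,194),150,36),("f",(0,-120,188),430,248)]
def res(p):
    r=[]
    for c,l,ox,oy,f in((d["top"],T,220,160,4.2),(d["side"],S,225,150,3)):
        uv=proj(c,[world(p,L,k) for k,L,_,_ in l])
        m=np.array([[ox+(u+.5)/f-.5,oy+(v+.5)/f-.5] for _,_,u,v in l]); r.append(uv-m)
    return np.vstack(r).ravel()
if __name__=="__main__":
    o=least_squares(res,[550,80,.2,.6,.05],loss="soft_l1")
    print(o.x.round(4)); print(res(o.x).reshape(-1,2).round(1).tolist())
    for c in d.values(): print("cam",(-cv2.Rodrigues(c["rvec"])[0].T@c["tvec"]).round())
    print("knob",world(o.x,(0,0,182),"k"),"rail",world(o.x,(-55,0,4),"b"))
E
python3 fit.py
```

```text
[5.328188e+02 1.562210e+01 2.400000e-01 7.721000e-01 9.400000e-02]
[[-1.7, -0.4], [-0.5, -0.5], [1.0, 0.4], [-0.7, 0.8], [1.1, -0.8], [-0.8, 0.9], [-0.5, 0.6], [-0.2, 0.9], [0.4, 0.6], [-1.4, -0.7], [-0.6, 0.6], [1.4, 1.2], [-1.2, -1.6], [2.1, -0.5], [-0.9, 0.5], [0.6, -0.3], [18.2, 9.5], [-0.1, -0.4], [0.6, -1.6], [1.5, 2.7]]
cam [428.  50. 927.]
cam [ 241. -479.  687.]
knob [504.28892374 132.18128741 182.        ] rail [497.25527705   6.91731028 166.23668087]
```

```bash
cat > h.py <<'E'
import numpy as np,cv2,pickle
from plant import *
from scipy.spatial.transform import Rotation as R
from fit import world,proj
def down(a):  # jaw direction at world angle a
    x=np.array([0,0,-1.]);y=np.array([np.cos(a),np.sin(a),0]);return R.from_matrix(np.c_[x,y,np.cross(x,y)]).as_quat()
def wristcam(name):
    s=sense();c=capture("wrist")
    T=np.eye(4);T[:3,:3]=R.from_quat(s["eef_rot"]).as_matrix();T[:3,3]=s["position"]
    W=np.linalg.inv(T@c["T_tool_cam"]);c["rvec"]=cv2.Rodrigues(W[:3,:3])[0].ravel();c["tvec"]=W[:3,3]
    pickle.dump(c,open(name+".pkl","wb"));return c
def show(c,name,p,pts,box=None,f=1):
    """save picture with predicted points marked"""
    im=cv2.resize(c["img"][:,:,::-1],None,fx=f,fy=f,interpolation=cv2.INTER_CUBIC)
    for (k,L) in pts:
        u=(proj(c,[world(p,L,k)])[0]+.5)*f-.5; cv2.drawMarker(im,tuple(int(round(v)) for v in u),(255,0,255),cv2.MARKER_CROSS,11,1)
    if box: im=im[box[1]:box[3],box[0]:box[2]]
    cv2.imwrite(f"pics/{name}.png",im)
P0=np.array([532.82,15.62,.24,.772,.094])
E
python3 - <<'E'
from h import *
p=P0
# view pose above frame centre
for a in (p[2]+np.pi/2,p[2]-np.pi/2):
    for z in(330,380,420):
        w=world(p,(-60,30,z),"f"); print(a,z,solve_ik(w,down(a)))
c=capture("wrist");print(c["T_tool_cam"].round(2).tolist(),c["mtx"][0],sense()["time_s"])
E
```

```text
1.8107963267948965 330 [-4.43698211e-02 -2.42664787e-01  1.79798553e+00 -4.44089210e-16
  1.58627191e+00 -1.85516615e+00]
1.8107963267948965 380 [-4.43698211e-02 -2.49720446e-01  1.71396083e+00 -4.44089210e-16
  1.67735227e+00 -1.85516615e+00]
1.8107963267948965 420 [-4.43698211e-02 -2.46241060e-01  1.63916059e+00 -4.44089210e-16
  1.74867313e+00 -1.85516615e+00]
-1.3307963267948966 330 [-0.04436982 -0.24266479  1.79798553  0.          1.58627191  1.28642651]
-1.3307963267948966 380 [-4.43698211e-02 -2.49720446e-01  1.71396083e+00 -4.44089210e-16
  1.67735227e+00  1.28642651e+00]
-1.3307963267948966 420 [-4.43698211e-02 -2.46241060e-01  1.63916059e+00 -4.44089210e-16
  1.74867313e+00  1.28642651e+00]
[[-0.0, -0.29, 0.96, -81.84], [1.0, -0.0, 0.0, 0.33], [0.0, 0.96, 0.29, -80.24], [0.0, 0.0, 0.0, 1.0]] [286.90495607   0.         316.12382463] 0.15
```

Run:
```python
from h import *
p=P0
movep(world(p,(-60,40,360),"f"),down(p[2]+np.pi/2)); command_gripper(0.0)
c=wristcam("w1")
show(c,"w1",p,[("k",(26,0,194)),("k",(-26,0,194)),("b",(-62.5,95,4)),("b",(-62.5,-95,4)),("b",(62.5,95,4)),("b",(62.5,-95,4)),("f",(0,-120,188)),("f",(-80,145,12)),("f",(-80,-145,12))],f=1.25)
s=sense();print(s["time_s"],s["position"],s["contact_force"])
```

```text
3.7333 [465.04065031  40.22354228 360.00096811] [1.12507813 0.02035834 0.44524919]
```

View pics/w1.png

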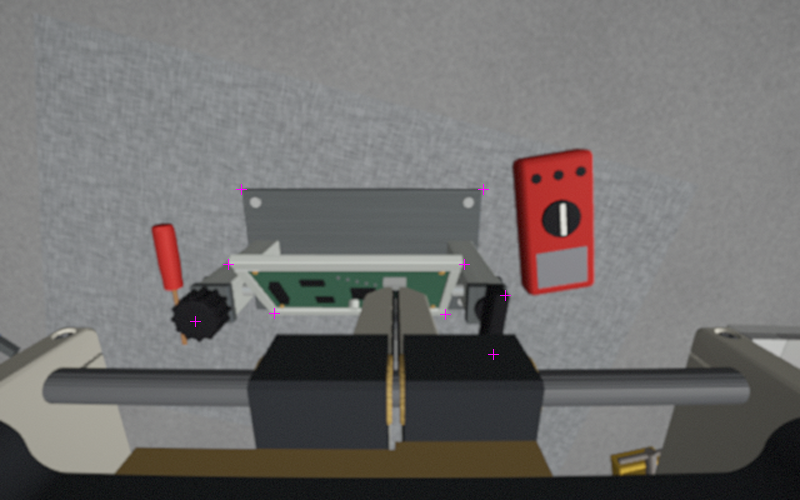

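The markers match the base corners, (242,190) and (481,190), and the rail, while the bar's near end at about (495,288) is slightly off its mark. I'll zoom in on the knob and the rail.

Run:
```python
import pickle,cv2
im=pickle.load(open("w1.pkl","rb"))["img"][140:290,170:420,::-1]
a=im[45:140,10:95]; b=im[45:140,180:250]
cv2.imwrite("pics/w1c.png",cv2.resize(cv2.hconcat([a,b]),None,fx=5,fy=5,interpolation=cv2.INTER_CUBIC))
```

```text
(no output)
```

View pics/w1c.png

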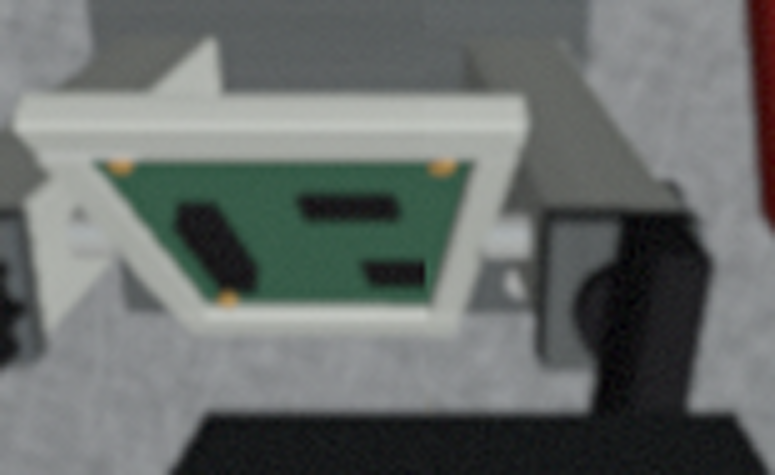

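```bash
cat > fit2.py <<'E'
from h import *
import fit
from scipy.optimize import least_squares
c=pickle.load(open("w1.pkl","rb"))
W=[("b",(-62.5,-95,-4),18,95),("b",(-62.5,-95,4),18,127),("b",(-62.5,95,4),528,128),("b",(-62.5,95,-4),527,95),("b",(62.5,-95,4),200,333),("b",(62.5,95,4),460,333),
("f",(-17,105,150),540,212),("f",(-17,135,150),690,212),("f",(17,105,150),540,366),("k",(-26,7,194),710,262),("k",(-26,-7,194),634,258)]
m=np.array([[(180 if u<425 else 265)+(u+.5)/5-.5,185+(v+.5)/5-.5] for _,_,u,v in W])
rw=lambda p:(proj(c,[world(p,L,k) for k,L,_,_ in W])-m).ravel()
ext=np.ones(40);ext[32:34]=0  # drop hidden side corner
r0=lambda p:fit.res(p)*ext[:len(fit.res(p))]
for n,f in(("all",lambda p:np.r_[r0(p),rw(p)]),("wrist",rw)):
    o=least_squares(f,P0,loss="soft_l1");print(n,o.x.round(4),"knob",world(o.x,(0,0,182),"k").round(1));print(rw(o.x).reshape(-1,2).round(1).tolist())
E
python3 fit2.py
```

```text
all [ 5.332257e+02  1.514030e+01  2.371000e-01  7.577000e-01 -7.300000e-03] knob [505.  131.8 182. ]
[[0.6, -0.0], [-1.2, 0.6], [0.6, 0.9], [0.1, 0.4], [-1.1, 0.1], [-1.0, 0.5], [2.4, -0.4], [-0.4, -0.4], [0.5, -3.5], [1.2, -1.0], [1.6, -0.1]]
wrist [ 5.334381e+02  1.505830e+01  2.365000e-01  7.504000e-01 -4.780000e-02] knob [505.3 131.7 182. ]
[[0.7, -0.3], [-1.2, 0.3], [0.4, 0.7], [-0.1, 0.3], [-1.3, 0.5], [-1.1, 0.9], [2.3, -0.2], [-0.5, -0.2], [0.4, -3.3], [-0.1, -1.0], [0.3, 0.4]]
```

```bash
sed -i 's/^P0=.*/P0=np.array([533.25,15.12,.237,.755,.02])/' h.py
cat > push.py <<'E'
from h import *
p=P0
def tip(t,dz=0):
    c,s=np.cos(t),np.sin(t); return world(p,(-57*c+4*s,0,125+62.5*s+4*c+dz+84),"f")
def st(n):
    s=sense();print(n,round(s["time_s"],2),"tipz",(s["position"][2]-84).round(2),"F",s["contact_force"].round(1))
q=down(p[2]+np.pi/2)
movep(tip(.755,25),q); st("pre")
line_to(tip(.755,6),feed=60); st("above")
for t in(.65,.5,.35,.2,.1): line_to(tip(t),feed=80); st(t)
line_to(tip(0,1.5),feed=30); st("1.5 above level")
E
python3 push.py
```

```text
pre 4.19 tipz 195.67 F [-0.4  0.2  0.7]
above 4.66 tipz 176.75 F [ 0.2 -0.4  1.3]
0.65 4.95 tipz 166.06 F [-0.5 -1.2  1.8]
0.5 5.22 tipz 158.46 F [-1.5 -0.7  2.9]
0.35 5.48 tipz 149.99 F [ 0.1  0.3 -0.2]
0.2 5.75 tipz 141.16 F [ 0.9 -0.4 -0.1]
0.1 6.0 tipz 135.06 F [-0.1  0.2  0.2]
1.5 above level 6.31 tipz 130.35 F [-0.7 -0.2  1.1]
```

Run:
```python
from h import *
c=capture("side");pickle.dump(c,open("s2.pkl","wb"))
cv2.imwrite("pics/s2.png",cv2.resize(c["img"][130:350,215:415,::-1],None,fx=2.7,fy=2.7,interpolation=cv2.INTER_CUBIC))
```

```text
(no output)
```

View pics/s2.png

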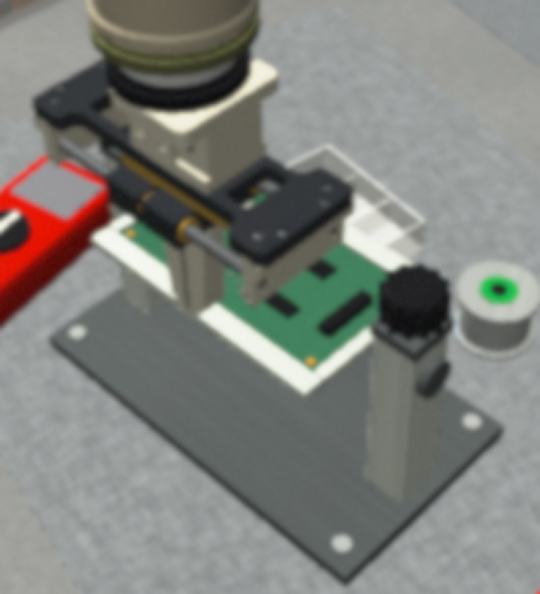

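The board has turned to near level and the fingertips rest on the rail. Its outer near corner is at about (306,386) and the left one at (93,237) in this crop. Next, the tilt from these points.

Run:
```python
from h import *
c=pickle.load(open("s2.pkl","rb"))
from scipy.optimize import least_squares
# predicted vs tilt, crop px
for t in(-.1,-.05,0,.05,.1):
    u=proj(c,[world([*P0[:3],t,0],L,"b") for L in((-62.5,-95,4),(-62.5,-95,-4),(-62.5,95,4))]+[world(P0,L,"f") for L in((-80,-145,12),(80,-145,12),(-80,145,12))])
    print(t,((u-[215,130]+.5)*2.7).round(0).tolist())
```

```text
-0.1 [[309.0, 401.0], [310.0, 409.0], [96.0, 244.0], [349.0, 578.0], [508.0, 426.0], [51.0, 334.0]]
-0.05 [[309.0, 398.0], [309.0, 406.0], [95.0, 241.0], [349.0, 578.0], [508.0, 426.0], [51.0, 334.0]]
0 [[309.0, 394.0], [309.0, 403.0], [95.0, 237.0], [349.0, 578.0], [508.0, 426.0], [51.0, 334.0]]
0.05 [[309.0, 390.0], [309.0, 400.0], [95.0, 233.0], [349.0, 578.0], [508.0, 426.0], [51.0, 334.0]]
0.1 [[310.0, 386.0], [309.0, 396.0], [95.0, 229.0], [349.0, 578.0], [508.0, 426.0], [51.0, 334.0]]
```

```bash
cat > p2.py <<'E'
import push as _p
E
sed '/^movep(tip/,$d' push.py > pb.py
python3 - <<'E'
from pb import *
for dz in(.8,0,):
    line_to(tip(0,dz),feed=15); st(dz); dwell(.15); st("settled")
E
```

```text
0.8 6.61 tipz 129.9 F [-0.8  1.1  3.2]
settled 6.76 tipz 129.9 F [-1.9  0.2  3.6]
0 7.01 tipz 129.06 F [-2.9  0.1  4.8]
settled 7.16 tipz 129.05 F [-2.9  0.6  4.7]
```

Run:
```python
from pb import *
line_to(tip(0,8),feed=60); st("off")
line_to(tip(0,100),feed=200); command_gripper(.6)
k=world(p,(-25,120,330),"f"); movep(k,q); dwell(.1)
c=wristcam("w3"); st("k")
s=capture("side");pickle.dump(s,open("s3.pkl","wb"))
P=p.copy();P[3]=0;P[4]=0
show(c,"w3",P,[("k",(-26,7,194)),("k",(-26,-7,194)),("k",(26,7,194)),("k",(26,-7,194)),("b",(-62.5,95,4)),("b",(62.5,95,4)),("b",(-62.5,-95,4)),("f",(-17,105,150))],f=2,box=(200,200,1000,800))
```

```text
off 7.44 tipz 137.49 F [-0.5 -0.1 -0.1]
k 9.78 tipz 245.72 F [-0.2  0.2  0.5]
```

View pics/w3.png

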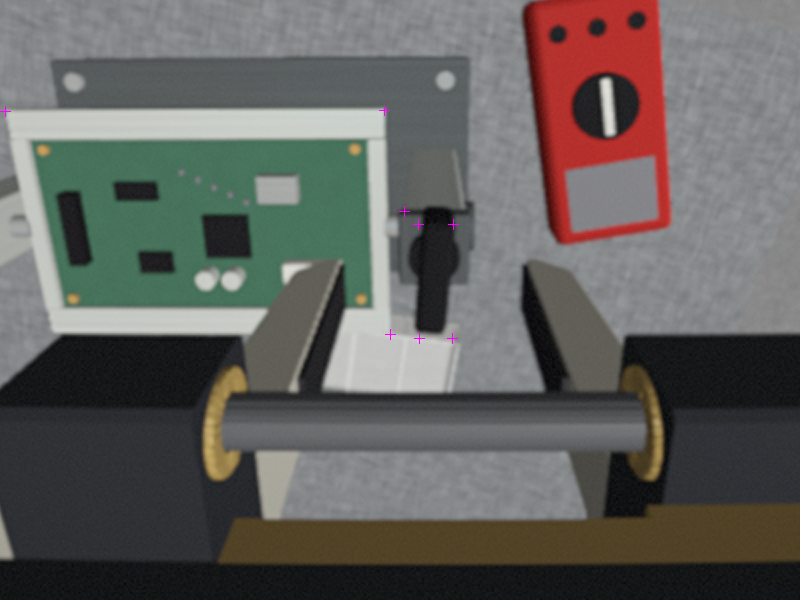

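The board looks level: the rail edges lie on the zero-tilt marks. The bar runs from about (439,228) to (431,331), so its centre is where predicted and the knob is turned about 0.07 rad. Next I'll grasp it and turn.

```bash
cat > turn.py <<'E'
from pb import *
def stt(n): s=sense();print(n,round(s["time_s"],2),"F",s["contact_force"].round(1),"M",s["torque"].round(3),"w",round(s["width"],3),"q6",s["q"][5].round(3))
lk=.07
w=world(p,(0,120,247),"f"); qa=down(p[2]-lk+np.pi/2)
movep(w+[0,0,50],qa); line_to(w,feed=80); stt("down")
command_gripper(0.0); dwell(.1); stt("grip")
q0=np.array(sense()["q"]); base=q0.copy()
for dq in(.3,.6,.9,1.05,1.13,1.17,1.21):
    g=base.copy(); g[5]+=dq; goto_joints(g); dwell(.1); stt(dq)
E
python3 turn.py
```

```text
down 10.89 F [-0.1  0.3  0.1] M [ 0.058  0.002 -0.037] w 0.6 q6 -1.581
grip 11.63 F [ 0.1 -3.3  1.1] M [-0.586 -0.08   0.026] w 0.24 q6 -1.581
0.3 12.12 F [-1.  -5.6  2.2] M [-0.918  0.013 -0.088] w 0.237 q6 -1.286
0.6 12.62 F [-0.9 -7.2  2.5] M [-1.315  0.144 -0.065] w 0.241 q6 -0.986
0.9 13.11 F [-2.2 -9.9  2.7] M [-1.735  0.481 -0.008] w 0.245 q6 -0.686
1.05 13.47 F [ -3.1 -10.3   4.4] M [-1.892  0.676 -0.052] w 0.242 q6 -0.536
1.13 13.82 F [ -5.  -10.2   5.2] M [-1.968  0.788  0.019] w 0.243 q6 -0.456
1.17 14.18 F [ -4.9 -11.2   4.3] M [-1.978  0.801  0.423] w 0.244 q6 -0.416
1.21 14.53 F [ -3.3 -12.6   4.7] M [-2.33   0.654  0.348] w 0.246 q6 -0.376
```

The grip width of 22 mm is wider than the bar (14 mm), so the tips may have caught the round hub underneath. The moment did rise sharply near the stop. I'll release, lift and look.

```bash
python3 - <<'E'
from turn_h import * if False else None
E
python3 - <<'E'
from pb import *
command_gripper(.6)
s=sense();w=np.array(s["position"]);line_to(w+[0,0,60],feed=150)
movep(world(p,(-25,120,330),"f"),q); dwell(.1); c=wristcam("w4"); st("k")
P=p.copy();P[3]=0;P[4]=1.2
show(c,"w4",P,[("k",(x,y,194)) for x in(-26,26) for y in(-7,7)]+[("b",(-62.5,95,4)),("b",(62.5,95,4)),("b",(-62.5,-95,4))],f=2,box=(200,200,1000,800))
E
```

```text
k 17.13 tipz 245.6 F [ 0.  -0.2  0. ]  File "<stdin>", line 1
    from turn_h import * if False else None
                         ^^
SyntaxError: invalid syntax
```

View pics/w4.png

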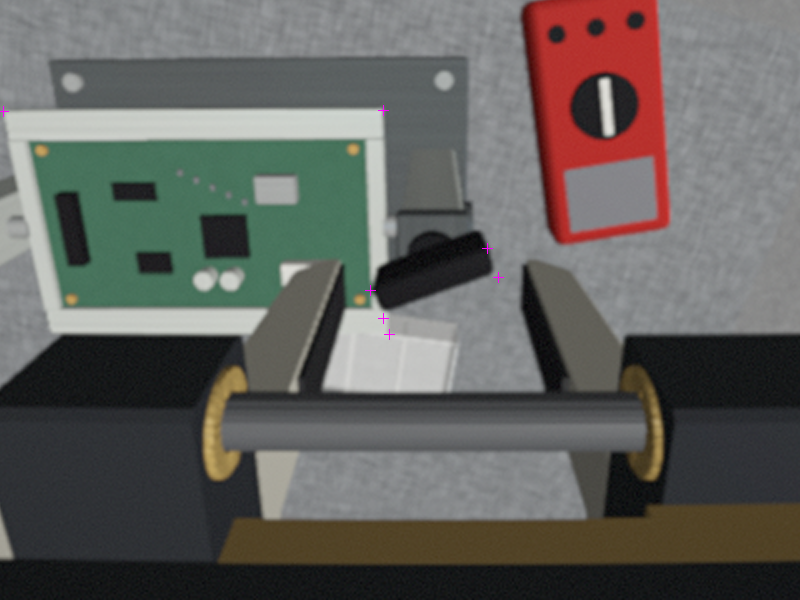

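The bar now lies close to the locked direction: its edge slopes about 0.335–0.34, against 0.347 predicted. Its centre is about 3 mm nearer the robot than I assumed. I'll re-grip higher on the bar itself and press it against the stop again to be sure, then check.

Run:
```python
from pb import *
def stt(n): s=sense();print(n,round(s["time_s"],2),"F",s["contact_force"].round(1),"M",s["torque"].round(3),"w",round(s["width"],3),"q6",s["q"][5].round(3))
w=world(p,(-3,120,253),"f")
movep(w+[0,0,45],down(p[2]-1.17+np.pi/2)); line_to(w,feed=90); stt("down")
command_gripper(0.0); dwell(.1); stt("grip")
base=np.array(sense()["q"])
for dq in(.03,.06,.09):
    g=base.copy(); g[5]+=dq; goto_joints(g); dwell(.1); stt(dq)
goto_joints(base+[0,0,0,0,0,.03]); stt("relax")
command_gripper(.6); line_to(w+[0,0,60],feed=150)
movep(world(p,(-25,120,330),"f"),q); dwell(.1); c=wristcam("w5"); st("k")
pickle.dump(capture("top"),open("t5.pkl","wb"));pickle.dump(capture("side"),open("s5.pkl","wb"))
P=p.copy();P[3]=0;P[4]=1.2;P[0]-=3*np.cos(p[2]);P[1]-=3*np.sin(p[2])
show(c,"w5",P,[("k",(x,y,194)) for x in(-26,26) for y in(-7,7)],f=3,box=(820,620,1220,1020))
s=cv2.resize(pickle.load(open("s5.pkl","rb"))["img"][130:280,215:365,::-1],(400,400),interpolation=cv2.INTER_CUBIC)
for t in(0,):
  for L in((-62.5,-95,4),(-62.5,95,4),(62.5,-95,4)):
    u=(proj(pickle.load(open("s5.pkl","rb")),[world([*P0[:3],0,0],L,"b")])[0]-[215,130]+.5)*400/150
    cv2.drawMarker(s,tuple(int(round(v)) for v in u),(255,0,255),cv2.MARKER_CROSS,9,1)
cv2.imwrite("pics/f5.png",cv2.hconcat([cv2.imread("pics/w5.png"),s]))
```

```text
down 18.87 F [0.2 0.1 1.2] M [ 0.002  0.056 -0.036] w 0.601 q6 -0.481
grip 19.71 F [2.4 2.3 5.9] M [ 0.203 -0.199 -0.027] w 0.146 q6 -0.481
0.03 20.06 F [0.8 0.3 1.6] M [-0.002 -0.05   0.074] w 0.15 q6 -0.452
0.06 20.41 F [1.3 0.8 0.7] M [0.016 0.007 0.552] w 0.146 q6 -0.422
0.09 20.76 F [1.1 0.7 0.9] M [-0.049 -0.19   0.698] w 0.152 q6 -0.392
relax 21.01 F [1.3 0.3 0.6] M [-0.03  -0.134  0.067] w 0.151 q6 -0.45
k 23.65 tipz 245.58 F [ 0.1 -0.1 -0.4]
```

View pics/f5.png

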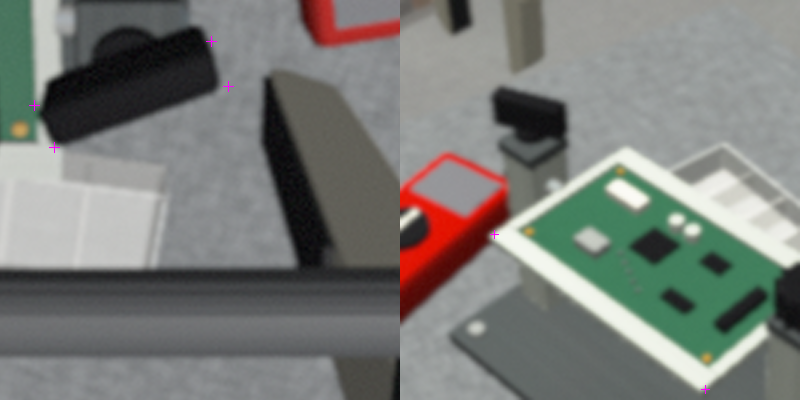

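```bash
python3 -c "
from plant import *
s=sense();print(s['time_s'],s['contact_force']);hand_in()"
```

```text
23.75 [ 0.95460811 -0.34292576  0.15546843]
the job is handed in; nothing more can be done
```

I levelled the board, then locked the frame's rotation, and handed the job in at 23.75 s of the 38 s allowed with the gripper clear of everything.

- **Board:** I pushed the raised near rail down with the closed fingertips until they rested on it at 129.05 mm; level is 129 mm. The wrist picture taken afterwards agreed with zero tilt. The side picture disagreed slightly. One rail corner matched level, while the other read about 1.5 pixels high, which would be about 0.05 rad. I put this down to the roughly 2 mm camera calibration and did not touch the rail again to check.
- **Lock knob:** The bar knob was on the frame's +y post, and I turned it clockwise to its stop. My first grip closed at 22 mm, probably on the round hub under the bar, although the knob did turn. I gripped again on the bar itself (14 mm) and pressed against the stop, where the moment jumped to 0.55–0.7 N m. The bar lay along the locked direction in the last picture.
- **Round knob:** The arm did not touch it, but I did not separately measure its angle at the end.

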